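# Find the loaded standard canister by its weight

## Task

Push the ejector's black plate fully home so that the three sealed canisters come out of the magazine, and feel by lifting which one still has its metal standard inside: it is much heavier than the two empty ones. Lay both empty canisters side by side in the grey tray; set the loaded one down on the black rubber mat, let go, take it again by its two ends and lower it into the measuring cradle, down on the floor of its trough and sticking out equally at both ends. Leave the bottle, the jar and the beaker where they stand.

Things in the scene. Friction and masses are not known exactly. Their poses are not given: they have to be found in the camera images.
- magazine: fixed; origin mid-underside. Base plate 8 mm thick, x -140 to 125, y +-102.5 mm. White block with clear cover on it, x +-37.5 mm, top z = 53: three channels along x (42 wide, 40 high) at y = -74, 0, 74 mm (canister a, b, c). They open at x = 37.5 onto the bare apron (top z = 8 mm), where the canisters come out in a row, 36 mm apart
- ejector (a joint): travel of the comb-shaped ejector along the magazine's +x, m: 0 at the start (pulled back), 0.076 fully home. Takes about 5 N to push, does not spring back. Fully home it leaves the canisters on the apron, their near ends at least 12 mm beyond the channel mouths
- push_plate (a point): middle of the outer face of the ejector's upright black plate, to be pushed towards the magazine's +x; moves with the ejector. The plate is 70 mm wide (magazine y), 10 mm thick and spans z = 30 to 85 mm; this point lies at z = 65 mm
- canister_a: one of three like closed white box-shaped canisters with two thin grey bands, 60 mm long (its x) x 38 wide (its y) x 36 high (its z), origin at its centre. Starts in a channel of the magazine, length along it. Empty ones weigh about 0.11 kg, the loaded one about 0.42 kg; which one is loaded varies and cannot be seen
- canister_b: one of three like closed white box-shaped canisters with two thin grey bands, 60 mm long (its x) x 38 wide (its y) x 36 high (its z), origin at its centre. Starts in a channel of the magazine, length along it. Empty ones weigh about 0.11 kg, the loaded one about 0.42 kg; which one is loaded varies and cannot be seen
- canister_c: one of three like closed white box-shaped canisters with two thin grey bands, 60 mm long (its x) x 38 wide (its y) x 36 high (its z), origin at its centre. Starts in a channel of the magazine, length along it. Empty ones weigh about 0.11 kg, the loaded one about 0.42 kg; which one is loaded varies and cannot be seen
- mat: black rubber mat fixed on the bench, 130 x 130 x 4 mm, origin at the middle of its underside
- tray: fixed shallow grey open tray for the empty canisters, outside 150 (its x) x 210 (its y) x 24 mm high, walls and floor 5 mm thick, origin at the middle of its underside
- cradle: fixed metal cradle, origin mid-underside: base 90 x 80 x 10 mm; trough along its x, 46 mm long, open ends, 44 mm between walls, floor at z = 25, walls to z = 72 mm, flared lips to z = 85. No room for fingers beside a canister: held by its ends it is lowered in, length along x, sticking out 7 mm at each end, centre at z = 43 mm
- bottle: white bottle with a red cap, 60 mm across, 130 mm high; bystander, origin under its centre
- jar: amber jar with a white lid, 64 mm across, 90 mm high; bystander, origin under its centre
- beaker: clear glass beaker, 66 mm across, 85 mm high; bystander, origin under its centre
There are look-alikes about, which are no part of the job. There is more than one size of the mat; the job needs the larger.

How it is judged:
On the way, in this order (a step that is already met when the one before it is completed fails the run):
1. the ejector is pushed fully home and all three canisters are out of the channels (value of joint ejector above 0.07 m and x of each of canister_a, canister_b, canister_c in the frame of magazine above 0.0705 m), for 0.2 s.
2. the loaded canister rests on the rubber mat, let go (((contact force between canister_a and mat above 2.4 N and contact force between canister_a and the arm below 0.1 N and contact force between canister_a and the fingers below 0.1 N and linear speed of canister_a below 0.03 m/s) or (contact force between canister_b and mat above 2.4 N and contact force between canister_b and the arm below 0.1 N and contact force between canister_b and the fingers below 0.1 N and linear speed of canister_b below 0.03 m/s) or (contact force between canister_c and mat above 2.4 N and contact force between canister_c and the arm below 0.1 N and contact force between canister_c and the fingers below 0.1 N and linear speed of canister_c below 0.03 m/s))), for 0.2 s.
At the end, for the whole second after the job is handed in: The loaded canister rests on the floor of the cradle's trough (height within 5 mm), along it within 0.2 rad, centred lengthwise within 10 mm, its weight on the cradle; both empty canisters rest in the tray on its floor, not on each other (((x of canister_a in the frame of cradle between -0.01 and 0.01 m and y of canister_a in the frame of cradle between -0.008 and 0.008 m and z of canister_a in the frame of cradle between 0.038 and 0.048 m and angle between the x axis of canister_a and the x axis of cradle, either way round below 0.2 rad and contact force between canister_a and cradle above 2.4 N and linear speed of each of canister_a, canister_b, canister_c below 0.02 m/s and x of canister_b in the frame of tray between -0.065 and 0.065 m and y of canister_b in the frame of tray between -0.095 and 0.095 m and z of each of canister_b, canister_c in the frame of tray below 0.045 m and x of canister_c in the frame of tray between -0.065 and 0.065 m and y of canister_c in the frame of tray between -0.095 and 0.095 m) or (x of canister_b in the frame of cradle between -0.01 and 0.01 m and y of canister_b in the frame of cradle between -0.008 and 0.008 m and z of canister_b in the frame of cradle between 0.038 and 0.048 m and angle between the x axis of canister_b and the x axis of cradle, either way round below 0.2 rad and contact force between canister_b and cradle above 2.4 N and linear speed of each of canister_b, canister_a, canister_c below 0.02 m/s and x of canister_a in the frame of tray between -0.065 and 0.065 m and y of canister_a in the frame of tray between -0.095 and 0.095 m and z of each of canister_a, canister_c in the frame of tray below 0.045 m and x of canister_c in the frame of tray between -0.065 and 0.065 m and y of canister_c in the frame of tray between -0.095 and 0.095 m) or (x of canister_c in the frame of cradle between -0.01 and 0.01 m and y of canister_c in the frame of cradle between -0.008 and 0.008 m and z of canister_c in the frame of cradle between 0.038 and 0.048 m and angle between the x axis of canister_c and the x axis of cradle, either way round below 0.2 rad and contact force between canister_c and cradle above 2.4 N and linear speed of each of canister_c, canister_a, canister_b below 0.02 m/s and x of canister_a in the frame of tray between -0.065 and 0.065 m and y of canister_a in the frame of tray between -0.095 and 0.095 m and z of each of canister_a, canister_b in the frame of tray below 0.045 m and x of canister_b in the frame of tray between -0.065 and 0.065 m and y of canister_b in the frame of tray between -0.095 and 0.095 m))); the robot touches nothing.
It fails at once if the bottle, jar or beaker is moved more than 25 mm or tipped over (distance of any of bottle, jar, beaker from where it was at the start of the episode above 0.025 m or angle between any of bottle, jar, beaker's own z axis and vertical above 0.5 rad).
It also fails if it takes over 72 s, if anything falls off the work surface, if the arm or the gripper's body presses on something with over 40 N, if the wrist force passes 120 N, or if a joint passes its speed limit or range.

## Robot

A 6-joint arm with a two-finger parallel gripper is mounted at the origin on the work surface. World frame = base frame: x ahead of the robot, y to its left, z up, the work surface at z = 0. Lengths are in m, angles in rad, forces in N, time in s.
With the tool pointing down it reaches from about 0.3 to 0.875 m from the base axis. Payload 6.4 kg.
Tool frame: the origin (TCP) lies at the centre of the arm's flange, where the gripper is bolted on; the fingertips stand 173 mm ahead of it and the grasp point (between the pads) lies 155 mm ahead of it; z points along the fingers, x is the direction in which the jaws open and shut, and the axes are right-handed (so a half turn about z gives the same grasp; the last joint's range is limited). The gripper opens to 85 mm and grips with 20 to 120 N. Pads are 22 mm wide; open, the fingers measure 114 mm over their backs; the gripper's body (76 mm by 85 mm) begins 54 mm behind the grasp point. The pads swing forward as they close: fully open they stand 13 mm farther back than shut.
Start: joints at [-1.549, 0.181, 1.607, -0, 1.354, -0.206], TCP at [0.13, -0.56, 0.405] pointing down, gripper open.
Joint ranges: [-2.99, 2.99], [-0.89, 2.07], [0.3, 2.58], [-1.14, 4.28], [0, 2.63], [-3.12, 3.12]. Speed limits (rad/s): [2.57, 2.57, 3.01, 3.14, 3.14, 3.14].

## Interface

Orientations are given as a unit quaternion [w, x, y, z].
In Python, from bench import ctrl gives the robot as it stands. The module is installed in compiled form; this text tells all that it offers.
- The arm moves only by the tool move_arm, never from a script. Its argument "moves" is a list of rows, each an object of numbers: "gripper": the opening in per cent of the stroke, from 0 (shut) to 100 (fully open); "x", "y", "z": the shift along the tool's x, y, z in cm; "roll": the turn about the tool's z in degrees. In form: [{"gripper": .., "x": .., "y": .., "z": .., "roll": ..}, ...]. A call has 1 to 5 rows; each row shifts and turns the commanded pose from where the row before left it, along the tool's axes as they then stand; what a row does not reach is not made up. A row lasts 1/8 s, in which the tool goes at most 62.5 mm and 10.7 degrees, less where a joint would pass 70% of its speed; a pose out of reach is approached as far as the arm can. A call is refused whole if a number of a shift passes 6.25 or a number of a turn 10.7, either way. A call with a gripper value outside its range is refused whole. The fingers move at their own pace and stop on an object; the grip force is fixed at half the most. Time passes only in rows, so rows that do not move let the fingers close. It gives the time, the measured TCP pose, the force and the opening at its end, in the units of the state.
- ctrl.get_obs(): the state, without advancing time (a new reading comes with each control period).
- ctrl.camera(name): name is "scene" or "top"; returns a dict with "img" (480x640x3 uint8, red, green, blue), "fx", "fy", "cx", "cy" (pixels), "D" ([k1, k2, p1, p2, k3] as OpenCV has them; the pictures are not rectified), "world_from_camera" (4x4, takes a point from camera to world coordinates). Camera axes: x right, y up, looking along -z (the intrinsics and any distortion apply to the point x, -y, -z); pixel columns grow to the right and rows downward; lengths in m; the calibration is good to about 2 mm. A picture is of the moment at which its call begins. There is no depth.
- ctrl.hand_in(): hands the job in, once; it reports no verdict.
The state is a dict: "time_s": time; "q": joint angles; "dq": joint speeds; "joint_efforts": joint torques, N m; "eef_pos": TCP position; "eef_rot": TCP orientation; "wrist_force": force on the tool from outside, world axes, zero at the start; "torque": the same for the moment, N m; "opening": opening from 0.0 (shut) to 1.0 (fully open).
Only numpy, scipy, OpenCV 4.12 (cv2) and the standard library are available. Lean on these libraries where they do the work, as an engineer would, in place of code of your own. Each camera call takes 0.05 s, during which the arm holds its last target. There are 200 camera calls.

## Working session

There is one attempt and no reset: what is moved stays moved. The work goes in short steps, Python scripts to look and compute and a tool call to move; the robot and the scene stay as the last step left them, time stands still between calls to the robot, and variables do not carry over. Pictures are saved under pics/ and viewed, about 8 in all and at most 12, crops included, and the job is handed in when it is done.

Besides the shell and the picture viewer there is one more tool, called by a JSON object that holds its "method" and its "body". move_arm: Moves the arm, as the interface text tells. Its arguments: {"type":"object","properties":{"moves":{"type":"array","items":{"type":"object","properties":{"gripper":{"type":"number"},"x":{"type":"number"},"y":{"type":"number"},"z":{"type":"number"},"roll":{"type":"number"}}}}},"required":["moves"]}

```bash
mkdir -p pics; cat > h.py <<'E'
import numpy as np,cv2,pickle,sys
from bench import ctrl
def snap(n,tag):
    c=ctrl.camera(n); pickle.dump(c,open(f'pics/{tag}.pkl','wb')); cv2.imwrite(f'pics/{tag}.png',c['img'][:,:,::-1]); return c
def load(tag): return pickle.load(open(f'pics/{tag}.pkl','rb'))
def K(c): return np.array([[c['fx'],0,c['cx']],[0,c['fy'],c['cy']],[0,0,1.]])
def px2w(c,uv,z):
    p=cv2.undistortPoints(np.array(uv,float).reshape(-1,1,2),K(c),np.array(c['D'],float)).reshape(-1,2)
    T=np.array(c['world_from_camera']); z=np.broadcast_to(z,(len(p),))
    d=np.c_[p[:,0],-p[:,1],-np.ones(len(p))]@T[:3,:3].T
    return T[:3,3]+d*((z-T[2,3])/d[:,2])[:,None]
def w2px(c,P):
    T=np.array(c['world_from_camera']); q=(np.array(P,float).reshape(-1,3)-T[:3,3])@T[:3,:3]
    return cv2.projectPoints(q*[1,-1,-1],np.zeros(3),np.zeros(3),K(c),np.array(c['D'],float))[0].reshape(-1,2)
E
python3 - <<'E'
from h import *
for n in('scene','top'):
    c=snap(n,n+'0'); print(n,c['fx'],c['D'],np.round(c['world_from_camera'],3).tolist())
o=ctrl.get_obs(); print({k:np.round(v,3).tolist() for k,v in o.items()})
E
```

```text
scene 481.39612169461014 [-0.11744995  0.          0.          0.          0.        ] [[-0.673, -0.547, 0.498, 1.068], [0.74, -0.491, 0.46, 0.569], [-0.007, 0.678, 0.735, 0.822], [0.0, 0.0, 0.0, 1.0]]
top 576.1937402495356 [-0.14412817  0.          0.          0.          0.        ] [[0.011, 0.997, -0.082, 0.446], [-1.0, 0.01, -0.014, 0.086], [-0.013, 0.082, 0.997, 1.574], [0.0, 0.0, 0.0, 1.0]]
{'time_s': 0.1, 'q': [-1.549, 0.181, 1.608, 0.0, 1.354, -0.206], 'dq': [-0.001, -0.0, -0.003, -0.001, 0.001, -0.001], 'joint_efforts': [0.0, -44.587, -35.224, -0.0, 0.004, 0.0], 'eef_pos': [0.13, -0.56, 0.404], 'eef_rot': [-0.001, 0.783, -0.622, -0.0], 'wrist_force': [-0.03, -0.098, 0.054], 'torque': [-0.002, 0.025, 0.036], 'opening': 0.999}
```

View pics/top0.png

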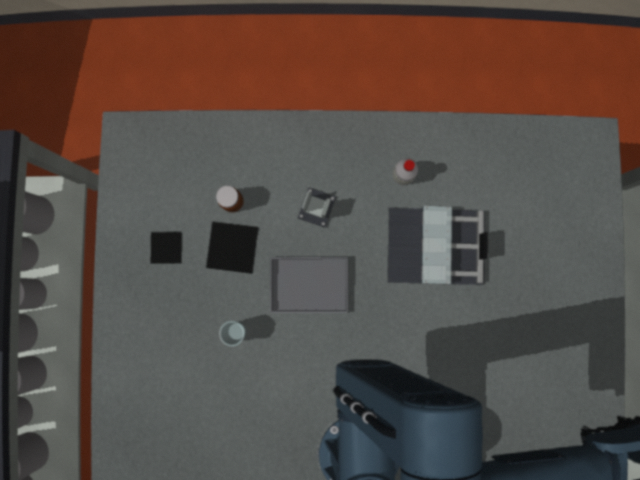

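View pics/scene0.png

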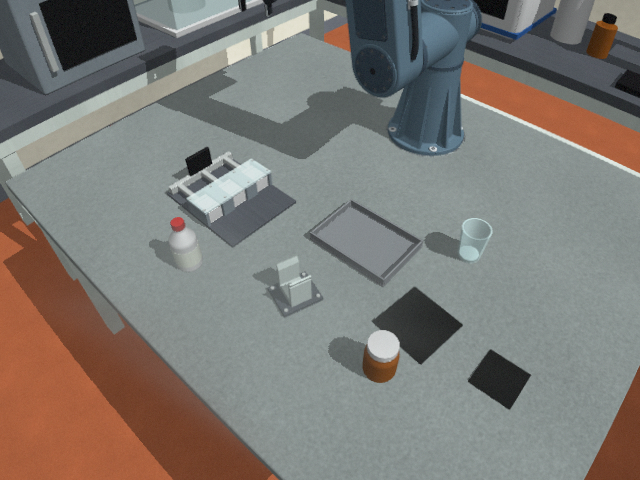

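Top view: magazine (388–488, 207–284) with plate at (483,245), pushing goes image-left (world +y). Cradle is near (318,206), tray (313,284), large mat (232,247), small mat (166,247). I'll enlarge these for corners.

```bash
python3 - <<'E'
from h import *
c=load('top0'); im=c['img'][:,:,::-1]
a=cv2.resize(im[195:295,380:500],None,fx=5,fy=5,interpolation=cv2.INTER_CUBIC)
b=cv2.resize(im[180:235,290:345],None,fx=5,fy=5,interpolation=cv2.INTER_CUBIC)
out=np.zeros((500,800,3),np.uint8); out[:500,:480]=a[:500,:480]; 
out=np.zeros((500,800,3),np.uint8); a=cv2.resize(im[195:295,383:493],None,fx=4.5,fy=4.5,interpolation=cv2.INTER_CUBIC)
out[:450,:495]=a; out[:275,510:785]=b
cv2.imwrite('pics/crop1.png',out)
# automated: mats and tray by threshold
g=cv2.cvtColor(im,cv2.COLOR_BGR2GRAY)
m=(g<40).astype(np.uint8)
n,l,s,ce=cv2.connectedComponentsWithStats(m)
for i in range(1,n):
    if s[i,4]>150 and 100<ce[i][0]<600 and 120<ce[i][1]<330:
        cn=cv2.findContours((l==i).astype(np.uint8),0,2)[0][0]
        bx=cv2.boxPoints(cv2.minAreaRect(cn)); z=.004
        print(s[i],np.round(px2w(c,bx,z),3).tolist(), np.round(px2w(c,[ce[i]],z),3))
print('tray top',np.round(px2w(c,[[272,257],[354,256],[354,311],[272,311]],.024),3).tolist())
print('mag base',np.round(px2w(c,[[388,207],[388,283],[489,284],[489,210]],.008),3).tolist())
for n,p,z in (('bottle',(409,166),.13),('jar',(228,196),.09),('beaker',(232,334),.04)): print(n,np.round(px2w(c,[p],z),3))
E
```

```text
[ 207  223   51   50 2070] [[0.505, 0.423, 0.004], [0.63, 0.41, 0.004], [0.615, 0.284, 0.004], [0.49, 0.297, 0.004]] [[0.56  0.353 0.004]]
[151 232  30  31 884] [[0.599, 0.582, 0.004], [0.6, 0.5, 0.004], [0.517, 0.497, 0.004], [0.516, 0.58, 0.004]] [[0.557 0.539 0.004]]
[480 232   8  27 197] [[0.609, -0.33, 0.004], [0.609, -0.35, 0.004], [0.537, -0.349, 0.004], [0.537, -0.329, 0.004]] [[ 0.572 -0.339  0.004]]
tray top [[0.533, 0.24, 0.024], [0.538, 0.019, 0.024], [0.39, 0.018, 0.024], [0.387, 0.238, 0.024]]
mag base [[0.674, -0.074, 0.008], [0.466, -0.075, 0.008], [0.465, -0.353, 0.008], [0.67, -0.355, 0.008]]
bottle [[ 0.763 -0.116  0.13 ]]
jar [[0.688 0.352 0.09 ]]
beaker [[0.325 0.342 0.04 ]]
```

View pics/crop1.png

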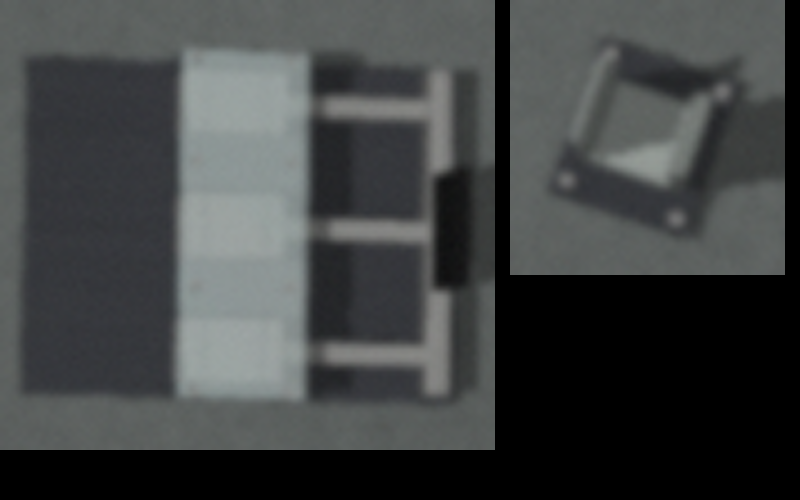

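Apron on the left of the crop, comb and plate (434–467, 174–288) on the right; the cradle trough runs from bottom left to top right, tilted about 18° in the picture. I'll turn the jaws to yaw 0, then fit the magazine.

{"method": "move_arm", "body": {"moves": [{"gripper":0,"roll":-9.6},{"gripper":0,"roll":-9.6},{"gripper":0,"roll":-9.6},{"gripper":0,"roll":-9.6},{"gripper":0,"roll":-9.6}]}}

```text
validation failed for argument at $.mo...
```

{"method": "move_arm", "body": {"moves": [{"gripper":0,"roll":-9.6},{"gripper":0,"roll":-9.6},{"gripper":0,"roll":-9.7},{"gripper":0,"x":6,"y":-1},{"gripper":0,"x":6,"y":-1}]}}

```text
validation failed for argument at $.mo...
```

```bash
python3 - <<'E'
from h import *
from scipy.optimize import least_squares
c=load('top0')
def fit(name,uv,P,x0):
    uv=np.array(uv);P=np.array(P,float)
    def W(v): 
        co,s=np.cos(v[2]),np.sin(v[2]); return np.c_[v[0]+co*P[:,0]-s*P[:,1],v[1]+s*P[:,0]+co*P[:,1],P[:,2]]
    r=least_squares(lambda v:(w2px(c,W(v))-uv).ravel(),x0,loss='soft_l1')
    print(name,np.round(r.x,4),np.round((w2px(c,W(r.x))-uv),1).tolist())
A=lambda p:[[383+x/4.5-.4,195+y/4.5-.4] for x,y in p]
fit('mag',A([(26,57),(22,395),(182,50),(178,398),(307,399),(311,50),(434,174),(434,288),(468,172),(464,288)]),
 [(.125,.1025,.008),(.125,-.1025,.008),(.0375,.1025,.053),(.0375,-.1025,.053),(-.0375,-.1025,.053),(-.0375,.1025,.053),(-.142,.035,.085),(-.142,-.035,.085),(-.152,.035,.085),(-.152,-.035,.085)],[.57,-.2,1.57])
B=lambda p:[[290+(x-510)/5-.4,180+y/5-.4] for x,y in p]
fit('cradle',B([(552,190),(697,238),(610,38)]),[(-.045,.04,.01),(-.045,-.04,.01),(.045,.04,.01)],[.66,.14,-.32])
fit('tray',[(272,257),(354,256),(354,311),(272,311)],[(.075,.105,.024),(.075,-.105,.024),(-.075,-.105,.024),(-.075,.105,.024)],[.46,.13,0])
o=ctrl.get_obs(); print(np.round(o['eef_pos'],4),np.round(o['eef_rot'],4),o['time_s'])
s=load('scene0')['img'][:,:,::-1]
out=np.zeros((450,800,3),np.uint8)
out[:,:400]=cv2.resize(s[240:330,255:335],(400,450),interpolation=cv2.INTER_CUBIC)
out[:,400:]=cv2.resize(s[145:248,165:300],None,fx=2.96,fy=2.96,interpolation=cv2.INTER_CUBIC)[:305,:400].copy() if 0 else 0
cv2.imwrite('pics/crop2.png',out[:,:400])
E
```

```text
mag [ 0.6247 -0.1976  1.5796] [[-0.7, 55.5], [-0.4, -94.0], [-0.8, 56.3], [-0.9, -97.5], [-1.9, -97.5], [-1.4, 56.3], [12.7, 2.4], [12.1, -49.5], [8.9, 2.8], [9.1, -49.4]]
cradle [ 0.6719  0.1179 -0.32  ] [[0.8, 0.2], [-0.6, -0.0], [-0.1, -0.1]]
tray [0.462  0.1286 0.0173] [[1.9, -0.9], [-2.2, -0.4], [-1.7, 0.5], [2.0, 0.9]]
[ 0.1299 -0.5599  0.4039] [-6.000e-04  7.829e-01 -6.222e-01 -5.000e-04] 0.1
```

View pics/crop2.png

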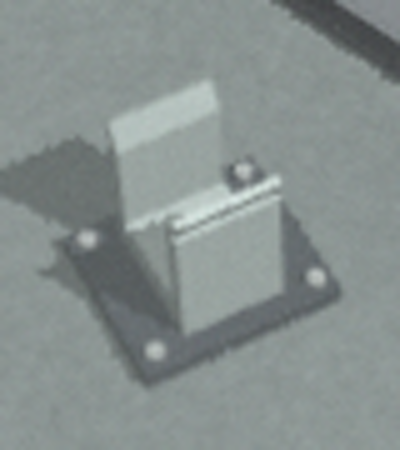

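{"method": "move_arm", "body": {"moves": [{"gripper":0,"x":0,"y":0,"z":0,"roll":-9.6},{"gripper":0,"x":0,"y":0,"z":0,"roll":-9.6},{"gripper":0,"x":0,"y":0,"z":0,"roll":-9.6},{"gripper":0,"x":0,"y":0,"z":0,"roll":-9.6},{"gripper":0,"x":0,"y":0,"z":0,"roll":-9.6}]}}

```text
time_s: 0.72
eef_pos: [0.1299, -0.56, 0.4041]
eef_rot: [-0.001, 0.969, -0.247, -0.0]
wrist_force: [0.2, -0.1, -0.4]
opening: 0.004
```

{"method": "move_arm", "body": {"moves": [{"gripper":0,"x":0,"y":0,"z":0,"roll":-9.6},{"gripper":0,"x":0,"y":0,"z":0,"roll":-9.6},{"gripper":0,"x":0,"y":0,"z":0,"roll":-9.7},{"gripper":0,"x":6,"y":-1,"z":0,"roll":0},{"gripper":0,"x":6,"y":-1,"z":0,"roll":0}]}}

```text
time_s: 1.35
eef_pos: [0.2505, -0.5402, 0.4043]
eef_rot: [-0.0, 1.0, -0.002, -0.0]
wrist_force: [0.6, -0.4, -0.4]
opening: 0.001
```

```bash
cat >> h.py <<'E'
from scipy.optimize import least_squares
def fit(name,cams,uvs,Ps,x0):
    def W(v,P):
        P=np.array(P,float); co,s=np.cos(v[2]),np.sin(v[2]); return np.c_[v[0]+co*P[:,0]-s*P[:,1],v[1]+s*P[:,0]+co*P[:,1],P[:,2]]
    e=lambda v:np.concatenate([(w2px(c,W(v,P))-np.array(u)).ravel() for c,u,P in zip(cams,uvs,Ps)])
    r=least_squares(e,x0,loss='soft_l1'); print(name,np.round(r.x,4),np.round(e(r.x),1).tolist()); return r.x
def st():
    o=ctrl.get_obs(); w,x,y,z=o['eef_rot']; yaw=np.degrees(np.arctan2(2*(x*y+w*z),1-2*(y*y+z*z)))
    print('pos',np.round(o['eef_pos'],4),'yaw',round(yaw,2),'open',round(o['opening'],3),'F',np.round(o['wrist_force'],2),'t',round(o['time_s'],2))
E
python3 - <<'E'
from h import *
c=load('top0'); s=load('scene0')
A=lambda p:[[383+x/4.5-.4,195+y/4.5-.4] for x,y in p]
fit('mag',[c],[A([(26,57),(22,395),(182,50),(178,398),(307,399),(311,50),(434,174),(434,288),(468,172),(464,288)])],
 [[(.125,-.1025,.008),(.125,.1025,.008),(.0375,-.1025,.053),(.0375,.1025,.053),(-.0375,.1025,.053),(-.0375,-.1025,.053),(-.142,-.035,.085),(-.142,.035,.085),(-.152,-.035,.085),(-.152,.035,.085)]],[.57,-.2,1.57])
B=lambda p:[[290+(x-510)/5-.4,180+y/5-.4] for x,y in p]
S=lambda p:[[255+x/5-.4,240+y/5-.4] for x,y in p]
sp=S([(62,240),(148,382),(340,290)]); print(np.round(px2w(s,sp,.01),3).tolist())
b=[(.045,-.04,.01),(.045,.04,.01),(-.045,.04,.01)]
fit('cr scene',[s],[sp],[b],[.67,.12,-.32])
fit('cr both',[c,s],[B([(552,190),(697,238),(610,38)]),sp],[[(-.045,.04,.01),(-.045,-.04,.01),(.045,.04,.01)],b],[.67,.12,-.32])
for z in(.085,): print('lips',np.round(px2w(s,S([(112,130),(213,85),(175,230),(280,185)]),z),3).tolist())
st()
E
```

```text
mag [ 0.5684 -0.1973  1.5495] [-0.3, 0.0, -1.2, -0.3, -0.6, 0.2, -1.1, -0.2, -1.7, 0.4, -1.5, 1.2, 12.7, -1.2, 12.5, 0.1, 8.9, -0.6, 9.6, 0.2]
[[0.703, 0.074, 0.01], [0.728, 0.151, 0.01], [0.644, 0.178, 0.01]]
cr scene [ 0.6731  0.1261 -0.3184] [-0.1, 0.2, -0.3, -0.2, 0.4, -0.0]
cr both [ 0.6724  0.1234 -0.2997] [-1.0, 0.3, -2.2, -0.4, -2.5, -0.2, -0.9, -0.2, -0.5, -1.0, -0.2, -1.4]
lips [[0.686, 0.095, 0.085], [0.643, 0.108, 0.085], [0.704, 0.148, 0.085], [0.662, 0.163, 0.085]]
pos [ 0.2505 -0.5402  0.4043] yaw -0.19 open 0.001 F [ 0.59 -0.44 -0.43] t 1.35
```

{"method": "move_arm", "body": {"moves": [{"gripper":0,"x":4.6,"y":-1.5,"z":2.6,"roll":0},{"gripper":0,"x":4.6,"y":-1.5,"z":2.6,"roll":0},{"gripper":0,"x":4.6,"y":-1.5,"z":2.6,"roll":0},{"gripper":0,"x":4.6,"y":-1.5,"z":2.6,"roll":0},{"gripper":0,"x":4.6,"y":-2.5,"z":2.6,"roll":0}]}}

```text
time_s: 1.98
eef_pos: [0.4812, -0.455, 0.2734]
eef_rot: [-0.0, 1.0, -0.001, -0.0]
wrist_force: [0.9, -0.5, -0.6]
opening: 0.001
```

{"method": "move_arm", "body": {"moves": [{"gripper":0,"x":4.6,"y":-3,"z":2.6,"roll":0},{"gripper":0,"x":4.15,"y":-3,"z":2.3,"roll":0},{"gripper":0,"x":0,"y":-1.5,"z":0,"roll":0},{"gripper":0,"x":0,"y":-1.5,"z":0,"roll":0},{"gripper":0,"x":0,"y":-1.5,"z":0,"roll":0}]}}

```text
time_s: 2.6
eef_pos: [0.5669, -0.3506, 0.2267]
eef_rot: [0.001, 1.0, -0.001, 0.0]
wrist_force: [-0.3, 1.1, -0.3]
opening: 0.0
```

```bash
python3 -c "
from h import *
st()"
```

```text
pos [ 0.5669 -0.3506  0.2267] yaw -0.12 open 0.0 F [-0.31  1.11 -0.27] t 2.6
```

{"method": "move_arm", "body": {"moves": [{"gripper":0,"x":0,"y":-1.2,"z":0,"roll":0},{"gripper":0,"x":0,"y":-1.2,"z":0,"roll":0},{"gripper":0,"x":0,"y":-1.2,"z":0,"roll":0},{"gripper":0,"x":0,"y":-1.2,"z":0,"roll":0},{"gripper":0,"x":0,"y":-1.2,"z":0,"roll":0}]}}

```text
time_s: 3.22
eef_pos: [0.5676, -0.2919, 0.2268]
eef_rot: [0.002, 1.0, -0.001, 0.001]
wrist_force: [2.2, -5.9, -2.6]
opening: -0.002
```

{"method": "move_arm", "body": {"moves": [{"gripper":0,"x":0,"y":-0.9,"z":0,"roll":0},{"gripper":0,"x":0,"y":-0.9,"z":0,"roll":0},{"gripper":0,"x":0,"y":-0.9,"z":0,"roll":0},{"gripper":0,"x":0,"y":0,"z":0,"roll":0}]}}

```text
time_s: 3.72
eef_pos: [0.5678, -0.2639, 0.2267]
eef_rot: [0.001, 1.0, -0.001, 0.001]
wrist_force: [0.8, -1.4, -0.3]
opening: -0.0
```

{"method": "move_arm", "body": {"moves": [{"gripper":0,"x":0,"y":-0.5,"z":0,"roll":0},{"gripper":0,"x":0,"y":-0.5,"z":0,"roll":0},{"gripper":0,"x":0,"y":-0.3,"z":0,"roll":0}]}}

```text
time_s: 4.1
eef_pos: [0.5675, -0.2575, 0.227]
eef_rot: [0.008, 1.0, -0.001, 0.002]
wrist_force: [0.6, -39.4, -14.2]
opening: -0.005
```

```bash
python3 - <<'E'
from h import *
st()
c=snap('top','top1')
im=c['img'][195:295,370:500,::-1]
cv2.imwrite('pics/crop3.png',cv2.resize(im,None,fx=5,fy=5,interpolation=cv2.INTER_CUBIC))
E
```

```text
pos [ 0.5675 -0.2575  0.227 ] yaw -0.11 open -0.005 F [  0.56 -39.43 -14.19] t 4.1
```

View pics/crop3.png

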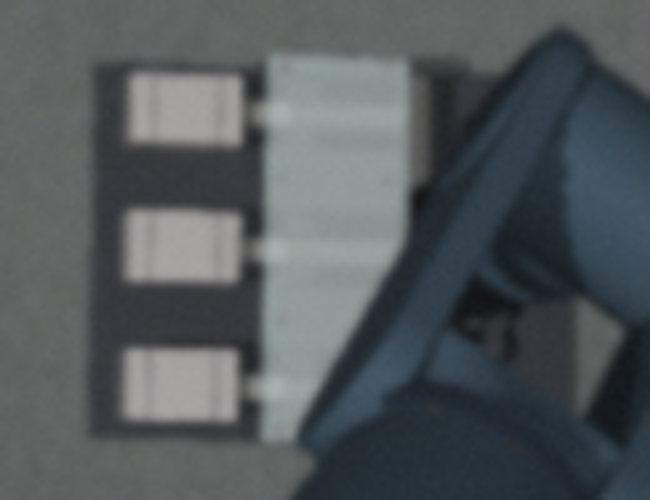

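Plate is home (39 N stop); three canisters out on the apron with crop centres at (185,109), (182,246), (180,385).

{"method": "move_arm", "body": {"moves": [{"gripper":0,"x":0,"y":2,"z":0,"roll":0},{"gripper":0,"x":0,"y":1,"z":-4,"roll":0},{"gripper":60,"x":0,"y":0,"z":-5,"roll":0}]}}

```text
time_s: 4.53
eef_pos: [0.5667, -0.2811, 0.3151]
eef_rot: [-0.002, 1.0, -0.001, -0.002]
wrist_force: [-0.1, -0.7, -0.1]
opening: 0.2
```

```bash
python3 - <<'E'
from h import *
st(); c=load('top1')
f=lambda p:[[370+x/5-.4,195+y/5-.4] for x,y in p]
print(np.round(px2w(c,f([(185,109),(182,246),(180,385)]),.044),4).tolist())
print(np.round(px2w(c,f([(128,74),(244,72),(122,420),(238,420)]),.044),4).tolist())
E
```

```text
pos [ 0.5667 -0.2811  0.3151] yaw -0.13 open 0.2 F [-0.07 -0.71 -0.07] t 4.53
[[0.6442, -0.1206, 0.044], [0.5705, -0.1189, 0.044], [0.4963, -0.1179, 0.044]]
[[0.6627, -0.09, 0.044], [0.6646, -0.1525, 0.044], [0.4775, -0.087, 0.044], [0.478, -0.1489, 0.044]]
```

{"method": "move_arm", "body": {"moves": [{"gripper":60,"x":0.2,"y":-5.4,"z":1.5,"roll":0},{"gripper":60,"x":0.2,"y":-5.4,"z":1.5,"roll":0},{"gripper":60,"x":0,"y":-5.4,"z":1.5,"roll":0},{"gripper":60,"x":0,"y":0,"z":4,"roll":0},{"gripper":60,"x":0,"y":0,"z":0,"roll":0}]}}

```text
time_s: 5.15
eef_pos: [0.57, -0.1171, 0.2278]
eef_rot: [-0.002, 1.0, 0.0, -0.003]
wrist_force: [-1.2, 0.4, -0.9]
opening: 0.599
```

{"method": "move_arm", "body": {"moves": [{"gripper":60,"x":0,"y":0,"z":4.7,"roll":0},{"gripper":20,"x":0,"y":0,"z":0,"roll":0},{"gripper":20,"x":0,"y":0,"z":0,"roll":0},{"gripper":20,"x":0,"y":0,"z":0,"roll":0},{"gripper":20,"x":0,"y":0,"z":0,"roll":0}]}}

```text
time_s: 5.78
eef_pos: [0.5723, -0.1188, 0.1852]
eef_rot: [0.0, 1.0, -0.0, 0.001]
wrist_force: [0.2, 1.5, -1.0]
opening: 0.438
```

{"method": "move_arm", "body": {"moves": [{"gripper":20,"x":0,"y":0,"z":-4,"roll":0},{"gripper":20,"x":0,"y":0,"z":-4,"roll":0},{"gripper":20,"x":0,"y":0,"z":0,"roll":0},{"gripper":20,"x":0,"y":0,"z":0,"roll":0}]}}

```text
time_s: 6.28
eef_pos: [0.5716, -0.1186, 0.2639]
eef_rot: [0.0, 1.0, -0.0, 0.0]
wrist_force: [-0.3, 0.3, -0.8]
opening: 0.439
```

```bash
python3 -c "
from h import *
st()"
```

```text
pos [ 0.5716 -0.1186  0.2639] yaw -0.05 open 0.439 F [-0.28  0.3  -0.8 ] t 6.28
```

Reads about −0.8 N: canister b is empty. It goes into the tray.

{"method": "move_arm", "body": {"moves": [{"gripper":20,"x":-2.7,"y":-5,"z":0,"roll":0},{"gripper":20,"x":-2.7,"y":-5,"z":0,"roll":0},{"gripper":20,"x":-2.7,"y":-5,"z":0,"roll":0},{"gripper":20,"x":-2.8,"y":-5,"z":0,"roll":0},{"gripper":20,"x":0,"y":0,"z":4,"roll":0}]}}

```text
time_s: 6.9
eef_pos: [0.4619, 0.0844, 0.2244]
eef_rot: [-0.0, 1.0, 0.002, 0.002]
wrist_force: [0.9, -0.2, -1.6]
opening: 0.44
```

{"method": "move_arm", "body": {"moves": [{"gripper":20,"x":0,"y":0,"z":3,"roll":0},{"gripper":20,"x":0,"y":0,"z":1,"roll":0},{"gripper":20,"x":0,"y":0,"z":0,"roll":0},{"gripper":62,"x":0,"y":0,"z":0,"roll":0},{"gripper":62,"x":0,"y":0,"z":0,"roll":0}]}}

```text
time_s: 7.52
eef_pos: [0.4637, 0.0814, 0.1848]
eef_rot: [0.0, 1.0, -0.001, 0.001]
wrist_force: [0.5, -0.5, -0.2]
opening: 0.62
```

{"method": "move_arm", "body": {"moves": [{"gripper":62,"x":0,"y":0,"z":0,"roll":0},{"gripper":62,"x":0,"y":0,"z":-4,"roll":0},{"gripper":62,"x":0,"y":0,"z":-4,"roll":0},{"gripper":60,"x":0,"y":0,"z":0,"roll":0}]}}

```text
time_s: 8.02
eef_pos: [0.4645, 0.0815, 0.2672]
eef_rot: [0.0, 1.0, -0.0, 0.004]
wrist_force: [-0.3, -0.8, -0.7]
opening: 0.598
```

```bash
python3 -c "
from h import *
st()"
```

```text
pos [0.4645 0.0815 0.2672] yaw -0.04 open 0.598 F [-0.32 -0.8  -0.7 ] t 8.03
```

{"method": "move_arm", "body": {"moves": [{"gripper":60,"x":3.6,"y":4,"z":0,"roll":0},{"gripper":60,"x":3.6,"y":4,"z":0,"roll":0},{"gripper":60,"x":3.6,"y":4,"z":0,"roll":0},{"gripper":60,"x":3.6,"y":4,"z":0,"roll":0},{"gripper":60,"x":3.6,"y":4.2,"z":0,"roll":0}]}}

```text
time_s: 8.65
eef_pos: [0.6434, -0.1218, 0.2624]
eef_rot: [-0.0, 1.0, -0.0, -0.001]
wrist_force: [0.4, 0.6, -0.0]
opening: 0.599
```

{"method": "move_arm", "body": {"moves": [{"gripper":60,"x":0,"y":0,"z":2.2,"roll":0},{"gripper":60,"x":0,"y":0,"z":0,"roll":0},{"gripper":60,"x":0,"y":0,"z":3,"roll":0},{"gripper":60,"x":0,"y":0,"z":3,"roll":0},{"gripper":20,"x":0,"y":0,"z":0,"roll":0}]}}

```text
time_s: 9.28
eef_pos: [0.6421, -0.1192, 0.181]
eef_rot: [-0.0, 1.0, 0.0, -0.001]
wrist_force: [1.7, 0.1, -0.8]
opening: 0.435
```

{"method": "move_arm", "body": {"moves": [{"gripper":20,"x":0,"y":0,"z":0,"roll":0},{"gripper":20,"x":0,"y":0,"z":0,"roll":0},{"gripper":20,"x":0,"y":0,"z":0,"roll":0},{"gripper":20,"x":0,"y":0,"z":-4,"roll":0},{"gripper":20,"x":0,"y":0,"z":-4,"roll":0}]}}

```text
time_s: 9.9
eef_pos: [0.6424, -0.1206, 0.262]
eef_rot: [-0.0, 1.0, -0.0, -0.001]
wrist_force: [0.5, 0.1, -1.1]
opening: 0.438
```

{"method": "move_arm", "body": {"moves": [{"gripper":20,"x":0,"y":0,"z":0,"roll":0},{"gripper":20,"x":0,"y":0,"z":0,"roll":0}]}}

```text
time_s: 10.15
eef_pos: [0.6424, -0.1205, 0.2612]
eef_rot: [-0.0, 1.0, -0.0, -0.0]
wrist_force: [-0.9, 0.3, -1.5]
opening: 0.439
```

```bash
python3 -c "
from h import *
st()"
```

```text
pos [ 0.6424 -0.1205  0.2612] yaw -0.05 open 0.439 F [-0.91  0.3  -1.46] t 10.15
```

Also light (−1.5 N): a is empty, so c should be the loaded one.

{"method": "move_arm", "body": {"moves": [{"gripper":20,"x":-3,"y":-5,"z":0,"roll":0},{"gripper":20,"x":-3,"y":-5,"z":0,"roll":0},{"gripper":20,"x":-3,"y":-5,"z":0,"roll":0},{"gripper":20,"x":-3,"y":-5,"z":0,"roll":0},{"gripper":20,"x":-3,"y":-5,"z":0,"roll":0}]}}

```text
time_s: 10.78
eef_pos: [0.491, 0.1308, 0.26]
eef_rot: [0.0, 1.0, -0.001, -0.002]
wrist_force: [0.4, -0.2, -0.2]
opening: 0.436
```

{"method": "move_arm", "body": {"moves": [{"gripper":20,"x":-3,"y":-5,"z":0,"roll":0},{"gripper":20,"x":0,"y":0,"z":2,"roll":0},{"gripper":20,"x":0,"y":0,"z":3,"roll":0},{"gripper":20,"x":0,"y":0,"z":2.2,"roll":0},{"gripper":20,"x":0,"y":0,"z":0.9,"roll":0}]}}

```text
time_s: 11.4
eef_pos: [0.4614, 0.1794, 0.1781]
eef_rot: [0.0, 1.0, -0.0, -0.003]
wrist_force: [-1.5, -0.6, -1.3]
opening: 0.437
```

{"method": "move_arm", "body": {"moves": [{"gripper":20,"x":0,"y":0,"z":0,"roll":0},{"gripper":62,"x":0,"y":0,"z":0,"roll":0},{"gripper":62,"x":0,"y":0,"z":0,"roll":0},{"gripper":62,"x":0,"y":0,"z":0,"roll":0},{"gripper":62,"x":0,"y":0,"z":-4,"roll":0}]}}

```text
time_s: 12.02
eef_pos: [0.4614, 0.1792, 0.2188]
eef_rot: [0.0, 1.0, -0.001, -0.003]
wrist_force: [0.8, 1.6, 0.3]
opening: 0.622
```

{"method": "move_arm", "body": {"moves": [{"gripper":60,"x":0,"y":0,"z":-4.2,"roll":0},{"gripper":60,"x":0,"y":0,"z":0,"roll":0}]}}

```text
time_s: 12.28
eef_pos: [0.4647, 0.1799, 0.2665]
eef_rot: [-0.001, 1.0, -0.0, 0.004]
wrist_force: [0.6, -0.4, -0.8]
opening: 0.6
```

```bash
python3 -c "
from h import *
st()"
```

```text
pos [0.4647 0.1799 0.2665] yaw -0.04 open 0.6 F [ 0.64 -0.39 -0.75] t 12.28
```

{"method": "move_arm", "body": {"moves": [{"gripper":60,"x":0.6,"y":6,"z":0,"roll":0},{"gripper":60,"x":0.6,"y":6,"z":0,"roll":0},{"gripper":60,"x":0.6,"y":6,"z":0,"roll":0},{"gripper":60,"x":0.6,"y":6,"z":0,"roll":0},{"gripper":60,"x":0.8,"y":5.8,"z":0,"roll":0}]}}

```text
time_s: 12.9
eef_pos: [0.4942, -0.1203, 0.2619]
eef_rot: [-0.0, 1.0, -0.001, -0.0]
wrist_force: [0.1, 0.4, -0.3]
opening: 0.6
```

{"method": "move_arm", "body": {"moves": [{"gripper":60,"x":0,"y":0,"z":2,"roll":0},{"gripper":60,"x":0,"y":0,"z":0,"roll":0},{"gripper":60,"x":0,"y":0,"z":3,"roll":0},{"gripper":60,"x":0,"y":0,"z":3,"roll":0},{"gripper":20,"x":0,"y":0,"z":0,"roll":0}]}}

```text
time_s: 13.52
eef_pos: [0.4942, -0.1173, 0.1815]
eef_rot: [-0.001, 1.0, 0.0, -0.001]
wrist_force: [0.3, 0.5, -3.7]
opening: 0.435
```

{"method": "move_arm", "body": {"moves": [{"gripper":20,"x":0,"y":0,"z":0,"roll":0},{"gripper":20,"x":0,"y":0,"z":0,"roll":0},{"gripper":20,"x":0,"y":0,"z":0,"roll":0},{"gripper":20,"x":0,"y":0,"z":-4,"roll":0},{"gripper":20,"x":0,"y":0,"z":-4,"roll":0}]}}

```text
time_s: 14.15
eef_pos: [0.4945, -0.1186, 0.2636]
eef_rot: [0.0, 1.0, -0.0, -0.0]
wrist_force: [-0.0, -0.9, -3.1]
opening: 0.434
```

{"method": "move_arm", "body": {"moves": [{"gripper":20,"x":0,"y":0,"z":0,"roll":0},{"gripper":20,"x":0,"y":0,"z":0,"roll":0}]}}

```text
time_s: 14.4
eef_pos: [0.4943, -0.1183, 0.2621]
eef_rot: [-0.0, 1.0, -0.0, -0.0]
wrist_force: [-0.8, 1.1, -3.8]
opening: 0.439
```

```bash
python3 - <<'E'
from h import *
st()
c=snap('top','top2')['img'][:,:,::-1]; s=snap('scene','scene2')['img'][:,:,::-1]
out=np.zeros((590,760,3),np.uint8)
out[:340,:760]=cv2.resize(c[170:340,130:510],None,fx=2,fy=2,interpolation=cv2.INTER_CUBIC)
out[340:,:375]=cv2.resize(s[190:315,250:437],(375,250),interpolation=cv2.INTER_CUBIC)
cv2.imwrite('pics/crop4.png',out)
E
```

```text
pos [ 0.4943 -0.1183  0.2621] yaw -0.05 open 0.439 F [-0.8   1.11 -3.78] t 14.4
```

View pics/crop4.png

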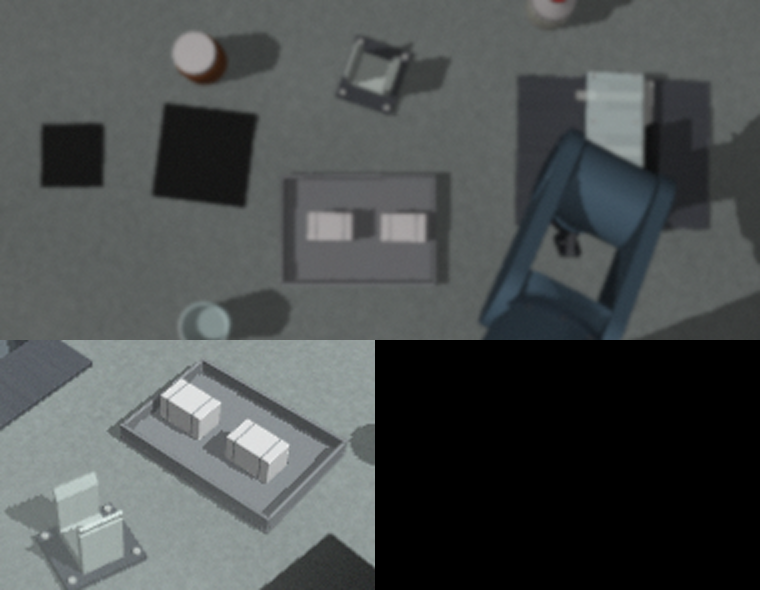

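Picture: both empties flat in the tray (crop 330,226 and 403,226), bystanders unmoved. c weighs 3.8 N, so it is the loaded one; on to the large mat.

{"method": "move_arm", "body": {"moves": [{"gripper":20,"x":0.7,"y":-5.8,"z":0,"roll":0},{"gripper":20,"x":0.7,"y":-5.8,"z":0,"roll":0},{"gripper":20,"x":0.7,"y":-5.8,"z":0,"roll":0},{"gripper":20,"x":0.7,"y":-5.8,"z":0,"roll":0},{"gripper":20,"x":0.7,"y":-5.8,"z":0,"roll":0}]}}

```text
time_s: 15.12
eef_pos: [0.5294, 0.1733, 0.261]
eef_rot: [0.0, 1.0, -0.0, -0.001]
wrist_force: [0.0, -0.6, -3.2]
opening: 0.434
```

{"method": "move_arm", "body": {"moves": [{"gripper":20,"x":0.7,"y":-5.8,"z":0,"roll":0},{"gripper":20,"x":0.7,"y":-5.8,"z":0,"roll":0},{"gripper":20,"x":0.7,"y":-5.8,"z":0,"roll":0},{"gripper":20,"x":0,"y":0,"z":2,"roll":0},{"gripper":20,"x":0,"y":0,"z":3,"roll":0}]}}

```text
time_s: 15.75
eef_pos: [0.5506, 0.3459, 0.2107]
eef_rot: [0.0, 1.0, 0.0, -0.0]
wrist_force: [-0.7, -1.3, -4.5]
opening: 0.438
```

{"method": "move_arm", "body": {"moves": [{"gripper":20,"x":0,"y":0,"z":2,"roll":0},{"gripper":20,"x":0,"y":0,"z":1,"roll":0},{"gripper":20,"x":0,"y":0,"z":0.3,"roll":0},{"gripper":20,"x":0,"y":0,"z":0,"roll":0}]}}

```text
time_s: 16.25
eef_pos: [0.5516, 0.3454, 0.1804]
eef_rot: [-0.0, 1.0, -0.001, 0.001]
wrist_force: [0.1, -0.6, -4.3]
opening: 0.438
```

{"method": "move_arm", "body": {"moves": [{"gripper":20,"x":0,"y":0,"z":0.2,"roll":0},{"gripper":20,"x":0,"y":0,"z":0,"roll":0},{"gripper":65,"x":0,"y":0,"z":0,"roll":0},{"gripper":65,"x":0,"y":0,"z":0,"roll":0},{"gripper":65,"x":0,"y":0,"z":0,"roll":0}]}}

```text
time_s: 16.88
eef_pos: [0.5514, 0.3456, 0.1782]
eef_rot: [-0.0, 1.0, -0.0, 0.0]
wrist_force: [-0.5, -0.0, -0.6]
opening: 0.646
```

{"method": "move_arm", "body": {"moves": [{"gripper":65,"x":0,"y":0,"z":0,"roll":0},{"gripper":65,"x":0,"y":0,"z":0,"roll":0},{"gripper":65,"x":0,"y":0,"z":-3.5,"roll":0},{"gripper":100,"x":0,"y":0,"z":-3.5,"roll":0},{"gripper":100,"x":0,"y":0,"z":0,"roll":10}]}}

```text
time_s: 17.5
eef_pos: [0.5526, 0.3461, 0.2517]
eef_rot: [-0.002, 0.996, -0.089, 0.003]
wrist_force: [0.8, 0.3, -0.2]
opening: 1.0
```

{"method": "move_arm", "body": {"moves": [{"gripper":100,"x":0,"y":0,"z":0,"roll":10},{"gripper":100,"x":0,"y":0,"z":0,"roll":10},{"gripper":100,"x":0,"y":0,"z":0,"roll":10},{"gripper":100,"x":0,"y":0,"z":0,"roll":10},{"gripper":100,"x":0,"y":0,"z":0,"roll":10}]}}

```text
time_s: 18.12
eef_pos: [0.5511, 0.3455, 0.2476]
eef_rot: [0.0, 0.864, -0.503, -0.0]
wrist_force: [-0.3, 0.1, -0.7]
opening: 1.0
```

{"method": "move_arm", "body": {"moves": [{"gripper":100,"x":0,"y":0,"z":0,"roll":10},{"gripper":100,"x":0,"y":0,"z":0,"roll":10},{"gripper":100,"x":0,"y":0,"z":0,"roll":10},{"gripper":100,"x":0,"y":0,"z":0,"roll":0}]}}

```text
time_s: 18.62
eef_pos: [0.5511, 0.3455, 0.2476]
eef_rot: [0.0, 0.707, -0.707, -0.0]
wrist_force: [0.2, -0.8, 0.5]
opening: 0.998
```

```bash
python3 - <<'E'
from h import *
st()
c=snap('top','top3')['img'][:,:,::-1]; s=snap('scene','scene3')['img'][:,:,::-1]
out=np.zeros((560,800,3),np.uint8)
out[:400,:400]=cv2.resize(c[200:300,190:290],(400,400),interpolation=cv2.INTER_CUBIC)
out[:560,400:]=cv2.resize(s[250:390,350:450],(400,560),interpolation=cv2.INTER_CUBIC)
cv2.imwrite('pics/crop5.png',out)
E
```

```text
pos [0.5511 0.3455 0.2476] yaw -89.96 open 0.998 F [ 0.16 -0.83  0.51] t 18.62
```

View pics/crop5.png

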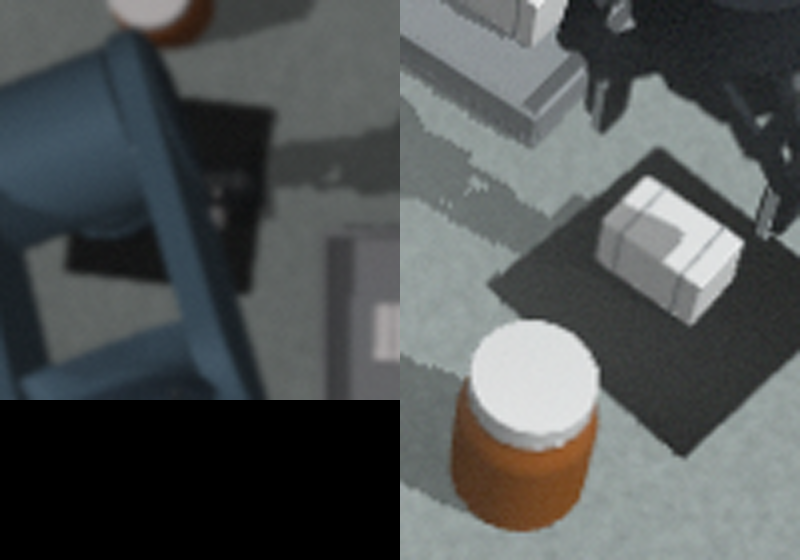

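Canister c sits flat on the large mat, fingers clear above it. I'll check the scene-camera bias against the known arm position.

```bash
python3 - <<'E'
from h import *
s=load('scene3')
P=[[350+(x-400)/4-.4,250+y/4-.4] for x,y in [(650,177),(743,240),(693,283),(600,215)]]
w=px2w(s,P,.040); print(np.round(w,4).tolist(), w.mean(0))
# empties in tray, top camera: tops z=.041, vs release poses (.4637,.0814),(.4614,.1793)
c=load('top2'); q=[[130+x/2-.25,170+y/2-.25] for x,y in [(403,226.5),(330,226)]]
print(np.round(px2w(c,q,.041),4).tolist())
E
```

```text
[[0.5333, 0.3193, 0.04], [0.5341, 0.3755, 0.04], [0.5709, 0.3711, 0.04], [0.5686, 0.3142, 0.04]] [0.55175713 0.34502802 0.04      ]
[[0.4642, 0.0795, 0.041], [0.4638, 0.1766, 0.041]]
```

{"method": "move_arm", "body": {"moves": [{"gripper":100,"x":0,"y":0,"z":3.5,"roll":0},{"gripper":100,"x":0,"y":0,"z":3.6,"roll":0},{"gripper":100,"x":0,"y":0,"z":0,"roll":0},{"gripper":50,"x":0,"y":0,"z":0,"roll":0},{"gripper":50,"x":0,"y":0,"z":0,"roll":0}]}}

```text
time_s: 19.35
eef_pos: [0.5523, 0.3461, 0.1793]
eef_rot: [0.002, -0.707, 0.707, -0.001]
wrist_force: [2.0, 0.6, -3.7]
opening: 0.695
```

{"method": "move_arm", "body": {"moves": [{"gripper":50,"x":0,"y":0,"z":0,"roll":0},{"gripper":50,"x":0,"y":0,"z":0,"roll":0},{"gripper":50,"x":0,"y":0,"z":0,"roll":0}]}}

```text
time_s: 19.73
eef_pos: [0.5522, 0.346, 0.179]
eef_rot: [0.002, -0.707, 0.707, -0.001]
wrist_force: [1.3, -0.2, 6.2]
opening: 0.696
```

{"method": "move_arm", "body": {"moves": [{"gripper":50,"x":0,"y":0,"z":-3,"roll":0},{"gripper":50,"x":0,"y":0,"z":-4,"roll":0},{"gripper":50,"x":0,"y":0,"z":-4,"roll":0},{"gripper":50,"x":0,"y":0,"z":0,"roll":-10.2},{"gripper":50,"x":0,"y":0,"z":0,"roll":-10.2}]}}

```text
time_s: 20.35
eef_pos: [0.5509, 0.3454, 0.2873]
eef_rot: [-0.0, 0.823, -0.569, 0.0]
wrist_force: [0.5, -0.1, -3.3]
opening: 0.691
```

{"method": "move_arm", "body": {"moves": [{"gripper":50,"x":0,"y":0,"z":0,"roll":-10.2},{"gripper":50,"x":0,"y":0,"z":0,"roll":-10.2},{"gripper":50,"x":0,"y":0,"z":0,"roll":-10.2},{"gripper":50,"x":0,"y":0,"z":0,"roll":-10.2},{"gripper":50,"x":0,"y":0,"z":0,"roll":-10.5}]}}

```text
time_s: 20.98
eef_pos: [0.5506, 0.3453, 0.2862]
eef_rot: [0.0, 0.988, -0.156, -0.001]
wrist_force: [0.5, 0.1, -4.7]
opening: 0.694
```

{"method": "move_arm", "body": {"moves": [{"gripper":50,"x":3.6,"y":3.4,"z":0,"roll":0},{"gripper":50,"x":3.6,"y":3.4,"z":0,"roll":0},{"gripper":50,"x":3.6,"y":3.4,"z":0,"roll":0},{"gripper":50,"x":3.6,"y":3.4,"z":0,"roll":0},{"gripper":50,"x":3.6,"y":3.4,"z":0,"roll":0}]}}

```text
time_s: 21.6
eef_pos: [0.6686, 0.126, 0.2863]
eef_rot: [0.0, 0.987, -0.159, -0.001]
wrist_force: [-0.0, -0.1, -3.1]
opening: 0.691
```

{"method": "move_arm", "body": {"moves": [{"gripper":50,"x":0,"y":0,"z":0,"roll":0},{"gripper":50,"x":0,"y":0,"z":0,"roll":0}]}}

```text
time_s: 21.85
eef_pos: [0.668, 0.1273, 0.286]
eef_rot: [-0.0, 0.987, -0.16, -0.001]
wrist_force: [0.1, 0.8, -3.8]
opening: 0.692
```

```bash
python3 - <<'E'
from h import *
st()
s0=load('scene0')
sc=[[255+x/5-.4,240+y/5-.4] for x,y in [(88,238),(155,350),(317,276),(243,170)]]
w=px2w(s0,sc,.012); print('screws',np.round(w,4).tolist(),w.mean(0)); d=(w[0]+w[1]-w[2]-w[3]); print(np.arctan2(d[1],d[0]))
s=snap('scene','scene4')['img'][:,:,::-1]
cv2.imwrite('pics/crop6.png',cv2.resize(s[190:330,230:360],None,fx=4.2,fy=4.2,interpolation=cv2.INTER_CUBIC))
E
```

```text
pos [0.668  0.1273 0.286 ] yaw -18.39 open 0.692 F [ 0.14  0.81 -3.84] t 21.85
screws [[0.6956, 0.0824, 0.012], [0.7164, 0.1431, 0.012], [0.6457, 0.1668, 0.012], [0.6259, 0.1056, 0.012]] [0.67091767 0.12446256 0.012     ]
-0.3225050368941662
```

View pics/crop6.png

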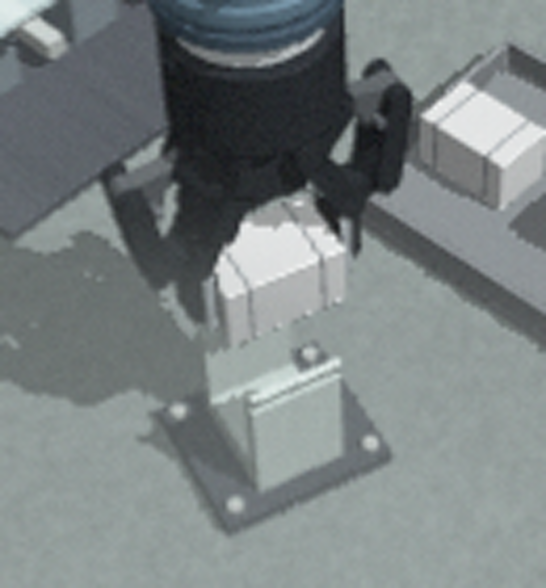

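Canister hangs above the trough in line with it (yaw −18.4°, cradle −0.32 rad). Screw and corner centres agree to 2 mm; small shift and then slow lowering.

{"method": "move_arm", "body": {"moves": [{"gripper":50,"x":0.4,"y":0,"z":1.5,"roll":0},{"gripper":50,"x":0,"y":0,"z":1.2,"roll":0},{"gripper":50,"x":0,"y":0,"z":0.8,"roll":0},{"gripper":50,"x":0,"y":0,"z":0.8,"roll":0},{"gripper":50,"x":0,"y":0,"z":0,"roll":0}]}}

```text
time_s: 22.52
eef_pos: [0.6719, 0.1263, 0.2426]
eef_rot: [0.0, 0.987, -0.159, -0.001]
wrist_force: [0.1, -0.2, -3.5]
opening: 0.695
```

```bash
python3 -c "
from h import *
st(); print(np.round(ctrl.get_obs()['torque'],3))"
```

```text
pos [0.6719 0.1263 0.2426] yaw -18.34 open 0.695 F [ 0.14 -0.17 -3.52] t 22.52
[ 0.005 -0.003  0.043]
```

{"method": "move_arm", "body": {"moves": [{"gripper":50,"x":0,"y":0,"z":1,"roll":0},{"gripper":50,"x":0,"y":0,"z":1,"roll":0},{"gripper":50,"x":0,"y":0,"z":1,"roll":0},{"gripper":50,"x":0,"y":0,"z":0.8,"roll":0},{"gripper":50,"x":0,"y":0,"z":0,"roll":0}]}}

```text
time_s: 23.15
eef_pos: [0.6718, 0.1262, 0.2044]
eef_rot: [0.0, 0.987, -0.159, -0.001]
wrist_force: [-0.4, 0.0, -4.0]
opening: 0.695
```

```bash
python3 -c "
from h import *
st(); print(np.round(ctrl.get_obs()['torque'],3))"
```

```text
pos [0.6718 0.1262 0.2044] yaw -18.35 open 0.695 F [-0.43  0.03 -3.97] t 23.15
[ 0.012 -0.041  0.024]
```

{"method": "move_arm", "body": {"moves": [{"gripper":50,"x":0,"y":0,"z":0.25,"roll":0},{"gripper":50,"x":0,"y":0,"z":0,"roll":0},{"gripper":50,"x":0,"y":0,"z":0.15,"roll":0},{"gripper":50,"x":0,"y":0,"z":0,"roll":0}]}}

```text
time_s: 23.65
eef_pos: [0.6722, 0.1262, 0.2017]
eef_rot: [0.0, 0.987, -0.159, 0.0]
wrist_force: [0.9, 0.1, -2.7]
opening: 0.689
```

{"method": "move_arm", "body": {"moves": [{"gripper":50,"x":0,"y":0,"z":0.15,"roll":0},{"gripper":50,"x":0,"y":0,"z":0,"roll":0}]}}

```text
time_s: 23.9
eef_pos: [0.6723, 0.1262, 0.2002]
eef_rot: [-0.0, 0.987, -0.159, 0.0]
wrist_force: [-0.3, 0.4, -3.5]
opening: 0.691
```

{"method": "move_arm", "body": {"moves": [{"gripper":50,"x":0,"y":0,"z":0.1,"roll":0},{"gripper":50,"x":0,"y":0,"z":0.1,"roll":0},{"gripper":50,"x":0,"y":0,"z":0,"roll":0}]}}

```text
time_s: 24.28
eef_pos: [0.6724, 0.1262, 0.2001]
eef_rot: [0.0, 0.987, -0.159, 0.0]
wrist_force: [-6.5, -1.7, 9.8]
opening: 0.687
```

```bash
python3 - <<'E'
from h import *
st()
s=snap('scene','scene5')['img'][:,:,::-1]
cv2.imwrite('pics/crop7.png',cv2.resize(s[200:330,240:350],None,fx=4.5,fy=4.5,interpolation=cv2.INTER_CUBIC))
E
```

```text
pos [0.6724 0.1262 0.2001] yaw -18.34 open 0.687 F [-6.49 -1.66  9.75] t 24.27
```

View pics/crop7.png

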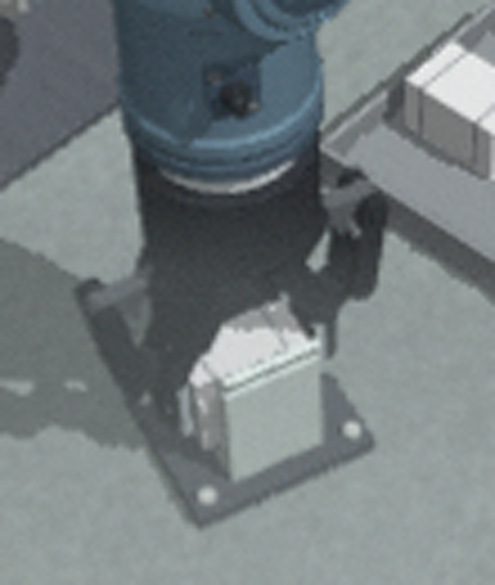

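Contact at exactly the predicted height (TCP 0.200, +10 N); the canister is between the walls. Release and rise straight up.

{"method": "move_arm", "body": {"moves": [{"gripper":50,"x":0,"y":0,"z":-0.15,"roll":0},{"gripper":90,"x":0,"y":0,"z":0,"roll":0},{"gripper":90,"x":0,"y":0,"z":0,"roll":0},{"gripper":90,"x":0,"y":0,"z":0,"roll":0}]}}

```text
time_s: 24.82
eef_pos: [0.6724, 0.1262, 0.1998]
eef_rot: [-0.0, 0.987, -0.159, 0.0]
wrist_force: [-0.6, 0.5, -0.1]
opening: 0.902
```

{"method": "move_arm", "body": {"moves": [{"gripper":90,"x":0,"y":0,"z":-3,"roll":0},{"gripper":90,"x":0,"y":0,"z":-4,"roll":0},{"gripper":90,"x":0,"y":0,"z":-5,"roll":0},{"gripper":90,"x":-5,"y":3,"z":-2,"roll":0},{"gripper":90,"x":-6,"y":2,"z":0,"roll":0}]}}

```text
time_s: 25.45
eef_pos: [0.5528, 0.1126, 0.3422]
eef_rot: [-0.0, 0.987, -0.16, 0.003]
wrist_force: [0.2, -0.1, -0.7]
opening: 0.901
```

{"method": "move_arm", "body": {"moves": [{"gripper":90,"x":-6,"y":0,"z":0,"roll":0},{"gripper":90,"x":-6,"y":0,"z":0,"roll":0},{"gripper":90,"x":0,"y":0,"z":0,"roll":0},{"gripper":90,"x":0,"y":0,"z":0,"roll":0}]}}

```text
time_s: 25.95
eef_pos: [0.4396, 0.1512, 0.3405]
eef_rot: [-0.0, 0.987, -0.159, 0.001]
wrist_force: [0.7, 0.2, 0.6]
opening: 0.901
```

```bash
python3 - <<'E'
from h import *
st()
s=snap('scene','scene6')['img'][:,:,::-1];c=snap('top','top6')['img'][:,:,::-1]
out=np.zeros((585,800,3),np.uint8)
out[:540,:420]=cv2.resize(s[240:330,260:330],(420,540),interpolation=cv2.INTER_CUBIC)
out[:228,420:]=cv2.resize(c[150:350,140:470],(380,228),interpolation=cv2.INTER_AREA)
out[230:580,430:780]=cv2.resize(c[180:230,292:342],(350,350),interpolation=cv2.INTER_CUBIC)
cv2.imwrite('pics/crop8.png',out)
E
```

```text
pos [0.4396 0.1512 0.3405] yaw -18.32 open 0.901 F [0.71 0.16 0.65] t 25.95
```

View pics/crop8.png

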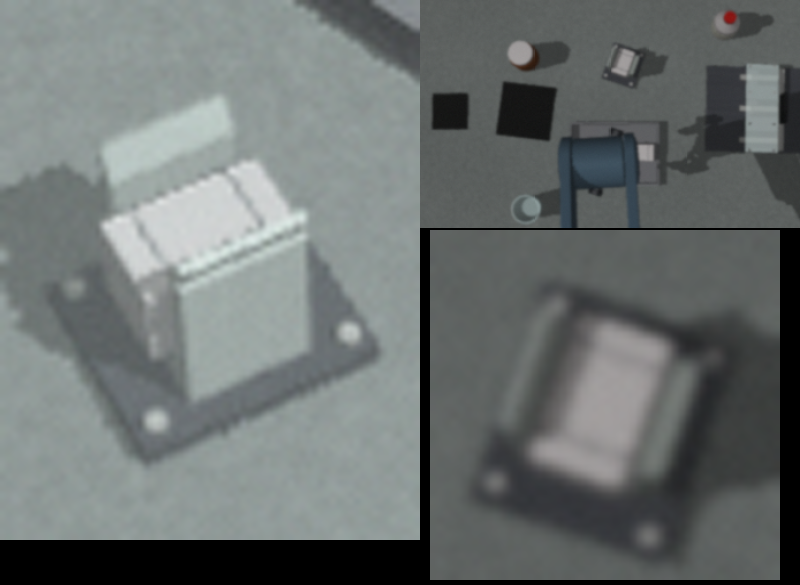

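Canister c is seated level between the trough walls with both ends sticking out about equally; bystanders stand where they were. Handing in.

```bash
python3 -c "
from h import *
print(ctrl.hand_in()); st()"
```

```text
the job is handed in; nothing more can be done
None
the job is handed in; nothing more can be done
```

The job is done and handed in at about 26 s of robot time, against the 72 s limit.

- **Ejector:** I pushed the plate until it hit its stop (39 N at the wrist). A picture showed all three canisters out on the apron.
- **Finding the loaded one:** on lifting, b read about 0.8 N, a about 1.5 N and c about 3.8 N, with roughly ±1 N of noise. So c held the metal standard.
- **Empty canisters:** a and b are lying flat, end to end, in the tray, about 100 mm apart centre to centre. I took "side by side" loosely here, since the judging only asks that both rest on the tray floor and not on each other.
- **Loaded canister:** I set c down on the larger mat, let go for about 0.6 s, took it again by its ends and lowered it into the cradle. It touched down at the height I had worked out (TCP z = 0.200 m).

**Last checks**
- **Canister c:** the last picture shows it level between the cradle walls. Its centre is within about 2 mm of the measured cradle centre, and its direction is within 0.01 rad.
- **Bystanders:** the bottle, jar and beaker look unmoved in the last overview. I did not measure them again.
- **Tray:** the arm hid part of the tray in that last overview. The earlier picture showed both empties flat, and nothing has gone near them since.

**Disagreement:** the two cameras put the cradle about 8 mm apart sideways. I used the scene camera, because it matched the arm's own position to within 1 mm for the canister on the mat.

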